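# Nip up a can opener's hold-down nut with an adjustable wrench

## Task

The bench can opener rocks because its front hold-down nut has worked loose. Lay the adjustable wrench flat on the base plate with its open jaws around the nut, roll the worm until the jaws fit snugly on the nut's flats, and only then swing the handle clockwise (seen from above) until the red paint stripe on the nut lines up with the stripe on the stud again. Then draw the wrench off and leave it lying flat on the bench, clear of the base plate, without disturbing the things standing about.

Things in the scene. Friction and masses are not known exactly. Their poses are not given: they have to be found in the camera images.
- can_opener: Bench can opener; origin on the loose nut's stud axis at bench height, x to its back, y to its left. Fixed grey base plate, 13 mm thick, flat: from the origin 85 mm to the front edge, 135 back, 110 left, 65 right (back right corner cut off). Its column (about 310 mm tall, 64 mm foot) stands 92 mm behind and 35 mm left of the origin, crank to the left; two tight nuts stand farther back.
- nut_centre (a point): Centre of the loose hexagon nut, half-way up: bright steel, 30 mm across flats, 34.6 across corners, 14 high, on the base plate (this point is 20 mm above the bench). z up; the axes turn with the nut. The jaws slide on when the wrench's x axis is parallel to this point's x axis, or turned from it by a multiple of 60 degrees. The fixed stud ends 2 mm above the nut.
- nut_stripe (a point): Red paint stripe on top of the nut, 12.5 mm from its axis along this point's x axis, 27 mm above the bench; it turns with the nut.
- plate_stripe (a point): Fixed red paint stripe on the base plate, 26 mm behind the stud axis on the can opener's x axis, in line with the red stripe on the stud's end: the direction in which the nut's stripe must point.
- nut (a joint): Turn of the nut in rad: 0 when its stripe lines up with the stud's stripe, negative (-0.95 to -0.55) while loose, growing as it is tightened (clockwise from above). It stays where it is left and does not spring back; it resists with about 0.2 N m, which is about 1.5 N at the handle's push point.
- wrench: Bright steel adjustable wrench, lying flat, 15 mm thick, about 220 mm long, about 0.5 kg. Origin under the mouth point. Axes, shared by all wrench points: x out of the mouth, z up; fixed jaw on the -y side, its inner face at y = -15 mm; moving jaw on the +y side. The head reaches from x = 20 to -60 mm, y = -36 to 38 mm. The underside of the jaws is flat.
- wrench_mouth (a point): Point in the wrench's mouth where the centre of a 30 mm nut sits when it touches the fixed jaw; the throat is 19 mm behind it (the nut's corner reaches 17.3 mm). Half-way up the head, 7.5 mm above the wrench's underside.
- wrench_grip (a point): Point on the handle's axis near the wrench's centre of mass, half-way up, 84 mm behind and 8 mm to the +y side of the mouth point. The handle is 23 mm wide here, 15 thick; its axis runs towards the tail along (-0.966, 0.259) in the wrench's x, y.
- wrench_push (a point): Point on the handle's axis, half-way up, 70 mm from the grip point towards the tail, 154 mm from the mouth point; the handle ends 48 mm beyond it and is about 24 mm wide here. Its underside is 13 mm above the bench when the wrench lies on the base plate.
- wrench_worm (a point): Top of the knurled worm (thumb roller) in the head's window, 17.5 mm above the wrench's underside, 2.5 mm proud of the head. A roller of 8 mm radius, 17 mm long along the wrench's y axis. Stroking its top towards the mouth (+x) closes the jaw, towards the tail opens it, 1 mm of jaw for 8 mm of stroke. Press with 5 to 15 N; it stays where it is left and slips once the jaws are tight.
- jaw (a joint): Opening between the jaws in m; follows the worm, range 0.022 to 0.042, 0.035 to 0.0385 at the start. It is 0.030 when the jaws fit the nut.
- worm (a joint): Turn of the worm in rad, growing as the jaw opens (1 mm of jaw per rad; 0 at a 36 mm opening).
- small_tin: Small food tin, 57 mm across, 72 mm high, a bystander; origin under its centre.
- spice_jar_a: Spice jar with a red cap, 45 mm across, 106 mm high, a bystander; origin under its centre. It and the small tin stand in front of the two-cup press, fixed equipment over 0.3 m tall from x = 0.44 m back and y = -0.32 to 0.08 m: do not swing the arm through it.
- salt_shaker: Salt shaker, 44 mm across, 90 mm high, a bystander; origin under its centre.
- dial_timer: Cream dial timer, 61 mm across, 43 mm high, a bystander; origin under its centre.

How it is judged:
By the outcome, as a careful person would: the job done as asked, in the order asked, and still so for the second after the job is handed in, with the robot touching nothing.
It also fails if it takes over 72 s, if anything falls off the work surface, if the arm or the gripper's body presses on something with over 40 N, if the wrist force passes 120 N, or if a joint passes its speed limit or range.

## Robot

A 6-joint arm with a two-finger parallel gripper is mounted at the origin on a cart in front of the work surface, level with it; the furniture and walls round the work are solid. World frame = base frame: x ahead of the robot, y to its left, z up, the work surface at z = 0. Lengths are in m, angles in rad, forces in N, time in s.
With the tool pointing down it reaches from about 0.375 to 0.825 m from the base axis. Payload 5.5 kg.
Tool frame: the origin (TCP) lies between the finger pads; the fingertips stand 17 mm ahead of it and the grasp point (between the pads) lies 2 mm behind it (robot.tip_extent is the z of the fingertips in the tool frame, in m); z points along the fingers, y is the line along which they close (so a half turn about z gives the same grasp; the last joint's range is limited). The gripper opens to 85 mm and grips with 20 to 120 N. Pads are 22 mm wide; open, the fingers measure 114 mm over their backs; the gripper's body (76 mm by 85 mm) begins 54 mm behind the grasp point. The pads swing forward as they close: fully open they stand 13 mm farther back than shut.
Start: joints at [1.307, 0.314, -0.047, 1.21, 0, 1.571], TCP at [0.156, 0.579, 0.248] pointing down, gripper open.
Joint ranges: [-2.67, 2.67], [-0.69, 1.73], [-1.03, 1.25], [-2.08, 2.16], [-1.42, 1.45], [-3.14, 3.14]. Speed limits (rad/s): [2.39, 2.39, 3.01, 3.14, 3.14, 3.14].

## Interface

Orientations are given as a rotation vector (axis times angle).
In Python, from plant import robot gives the robot as it stands. The module is installed in compiled form; this text tells all that it offers.
- The arm moves only by the tool apply_moves, never from a script. Its argument "steps" is text: rows parted by semicolons, each of 4 numbers parted by spaces: the shift along the tool's x, y, z in m, then the turn about the tool's z in rad. In form: tx ty tz roll; .... A call has 1 to 12 rows; each row shifts and turns the commanded pose from where the row before left it, along the tool's axes as they then stand; what a row does not reach is not made up. A row lasts 1/10 s, in which the tool goes at most 50 mm and 8.59 degrees, less where a joint would pass 70% of its speed; a pose out of reach is approached as far as the arm can. A call is refused whole if a number of a shift passes 0.05 or a number of a turn 0.15, either way. A call with a gripper value outside its range is refused whole. "claw" is the closure, from -1 (fully open) to 1 (shut), so that 0 is half open, set as the call begins (left out, the last holds). The fingers move at their own pace and stop on an object; the grip force is fixed at half the most. Time passes only in rows, so rows that do not move let the fingers close. It gives the time, the measured TCP pose, the force, the opening and the grip force at its end, in the units of the state.
- robot.state(): the state, without advancing time (a new reading comes with each control period).
- robot.capture(name): name is "side" or "top" or "wrist"; returns the picture (420x560x3 uint8, red, green, blue); there is no depth.
- robot.get_calibration(name): a dict with "camera_matrix" (3x3 intrinsics, pixels), "distortion" ([k1, k2, p1, p2, k3] as OpenCV has them; the pictures are not rectified), "R" (3x3) and "t" (3): a world point X has camera coordinates R X + t. Camera axes: x right, y down, z forward; pixel columns grow to the right and rows downward; lengths in m; the calibration is good to about 2 mm. A picture is of the moment at which its call begins: read the wrist's pose just before it. get_calibration takes no time and is no camera call; for the wrist camera it gives the pose at the moment of the call.
- robot.close_job(): hands the job in; it is judged then, once.
The state is a dict: "t": time; "joint_positions": joint angles; "qvel": joint speeds; "joint_efforts": joint torques, N m; "position": TCP position; "eef_rot": TCP orientation; "force": force on the tool from outside, world axes, zero at the start; "moment": the same for the moment, N m; "gripper_width": finger opening in m; "grip_force": force on a finger pad.
Only numpy, scipy, OpenCV 4.12 (cv2) and the standard library are available. Lean on these libraries where they do the work, as an engineer would, in place of code of your own. Each camera call takes 0.05 s, during which the arm holds its last target. There are 200 camera calls.

## Working session

There is one attempt and no reset: what is moved stays moved. The work goes in short steps, Python scripts to look and compute and a tool call to move; the robot and the scene stay as the last step left them, time stands still between calls to the robot, and variables do not carry over. Pictures are saved under pics/ and viewed, at most 10 in all, crops included, and the job is handed in when it is done.

Besides the shell and the picture viewer there is one more tool, called after ">>>" in YAML: its name, and indented under it one key for each argument. apply_moves: Moves the arm, as the interface text tells. Its arguments: {"type":"object","properties":{"steps":{"type":"string"},"claw":{"type":"number"}},"required":["steps"]}

```bash
mkdir -p pics
python3 - <<'E'
from plant import robot
import cv2
for n in ("top","side"):
    im=robot.capture(n); cv2.imwrite(f"pics/{n}0.png",im[:,:,::-1])
    c=robot.get_calibration(n); print(n,c)
    
s=robot.state();print(s['t'],s['position'],s['eef_rot'],robot.tip_extent,s['gripper_width'])
E
```

```text
top {'camera_matrix': array([[459.32459529,   0.        , 288.6701362 ],
       [  0.        , 459.32459529, 213.24596065],
       [  0.        ,   0.        ,   1.        ]]), 'distortion': array([-0.09427309,  0.        ,  0.        ,  0.        ,  0.        ]), 'R': array([[-0.01916531, -0.99975609,  0.01097507],
       [-0.99421463,  0.01789643, -0.10591031],
       [ 0.10568806, -0.01294138, -0.99431512]]), 't': array([0.17261514, 0.51367314, 1.0226491 ])}
side {'camera_matrix': array([[521.58687344,   0.        , 287.3386556 ],
       [  0.        , 521.58687344, 215.75338351],
       [  0.        ,   0.        ,   1.        ]]), 'distortion': array([-0.09307024,  0.        ,  0.        ,  0.        ,  0.        ]), 'R': array([[-0.99254134, -0.12110229,  0.01399705],
       [-0.07298417,  0.49831854, -0.86391663],
       [ 0.09764729, -0.85849454, -0.5034403 ]]), 't': array([ 0.55582186, -0.00908181,  1.39075732])}
0.1 [0.15630954 0.57876984 0.24750215] [-4.13151858e-01 -3.11409696e+00  2.41662444e-03] 0.017 0.08544918299022032
```

View pics/top0.png

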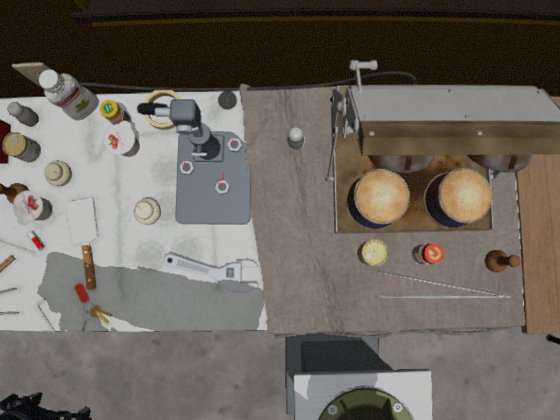

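View pics/side0.png

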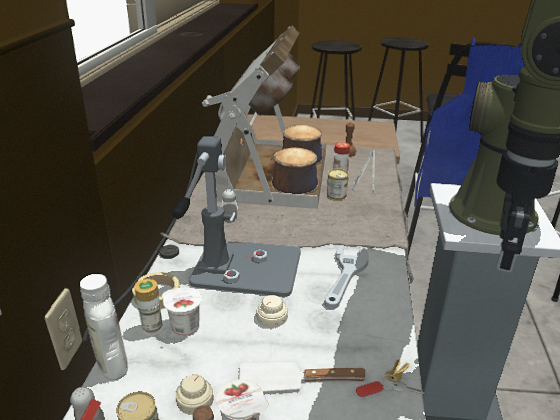

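The top view shows the loose nut at about (222,187), the tight nuts at (186,168) and (235,145), and the wrench from its head at (243,272) to its tail at (170,258) with the mouth to the right. The timer is at (147,210). The side view agrees.

```bash
cat > h.py <<'E'
import numpy as np, cv2
from plant import robot
def ray(c,uv):
    K,D=np.array(c['camera_matrix']),np.array(c['distortion'])
    p=cv2.undistortPoints(np.array(uv,float).reshape(-1,1,2),K,D)[:,0]
    R,t=np.array(c['R']),np.array(c['t'])
    return -R.T@t, np.c_[p,np.ones(len(p))]@R
def at(c,uv,z):
    o,d=ray(c,uv); return o+d*((z-o[2])/d[:,2])[:,None]
def tri(c1,u1,c2,u2):
    o1,d1=ray(c1,u1);o2,d2=ray(c2,u2);out=[]
    for a,b in zip(d1,d2):
        s=np.linalg.lstsq(np.c_[a,-b],o2-o1,rcond=None)[0]; out.append((o1+a*s[0]+o2+b*s[1])/2)
    return np.array(out)
def proj(c,X):
    return cv2.projectPoints(np.array(X,float).reshape(-1,3),cv2.Rodrigues(np.array(c['R']))[0],np.array(c['t']),np.array(c['camera_matrix']),np.array(c['distortion']))[0][:,0]
E
python3 - <<'E'
from h import *
c=robot.get_calibration("top")
np.set_printoptions(precision=4,suppress=True)
print(at(c,[(222,187),(222,176)],.027), at(c,[(243,272),(170,258),(206,266)],.012),at(c,[(147,210)],.04))
print(at(c,[(177,222),(249,222),(250,134),(180,132)],.013))
T=robot.get_calibration("side");print(tri(c,[(222,187),(170,258)],T,[(260,256),(333,302)]))
w=robot.get_calibration("wrist");from scipy.spatial.transform import Rotation as R
s=robot.state();Rt=R.from_rotvec(s['eef_rot']).as_matrix();print("tool axes\n",Rt)
Rc=np.array(w['R']);o=-Rc.T@w['t'];print("cam in tool",Rt.T@(o-s['position']),"\n",Rt.T@Rc.T, w['camera_matrix'])
a=cv2.imread("pics/top0.png")
a=cv2.resize(a[120:300,135:275],None,fx=4,fy=4,interpolation=cv2.INTER_CUBIC)[:600]
b=a;cv2.imwrite("pics/crop0.png",cv2.resize(cv2.imread("pics/top0.png")[125:295,140:275],(476,600),interpolation=cv2.INTER_CUBIC))
E
```

```text
[[0.5801 0.3151 0.027 ]
 [0.6058 0.315  0.027 ]] [[0.3851 0.2699 0.012 ]
 [0.4197 0.4379 0.012 ]
 [0.4001 0.3547 0.012 ]] [[0.5285 0.4844 0.04  ]]
[[0.5025 0.4218 0.013 ]
 [0.4995 0.2548 0.013 ]
 [0.7081 0.2506 0.013 ]
 [0.7166 0.4168 0.013 ]]
[[0.5825 0.3163 0.0182]
 [0.4166 0.4394 0.0063]]
tool axes
 [[-0.9654  0.2608 -0.0004]
 [ 0.2608  0.9654 -0.0015]
 [ 0.     -0.0016 -1.    ]]
cam in tool [ 0.0689 -0.0001 -0.1247] 
 [[ 0.001  -0.963  -0.2695]
 [ 1.      0.001   0.    ]
 [ 0.0002 -0.2695  0.963 ]] [[318.0046   0.     275.7796]
 [  0.     318.0046 212.2424]
 [  0.       0.       1.    ]]
```

```bash
cat >> h.py <<'E'
from scipy.spatial.transform import Rotation as Rot
np.set_printoptions(precision=4,suppress=True)
def pose():
    s=robot.state();M=Rot.from_rotvec(s['eef_rot']).as_matrix()
    return np.array(s['position']),M,np.arctan2(M[1,0],M[0,0])
def plan(xyz,yaw,n,start=None):
    """n equal rows from now (or start=(p,yaw)) to xyz, tool-x heading yaw (rad)"""
    p,_,y=start if start else pose()
    d=(np.array(xyz)-p)/n; dy=(yaw-y)/n; o=[]
    for i in range(n):
        a=y+i*dy; c,s=np.cos(a),np.sin(a)
        o.append("%.4f %.4f %.4f %.4f"%(c*d[0]+s*d[1],s*d[0]-c*d[1],-d[2],-dy))
    print("; ".join(o))
E
python3 - <<'E'
from h import *
plan((.43,.33,.25),np.radians(78),12)
E
```

```text
-0.0274 -0.0141 -0.0002 0.1264; -0.0290 -0.0105 -0.0002 0.1264; -0.0301 -0.0068 -0.0002 0.1264; -0.0307 -0.0029 -0.0002 0.1264; -0.0308 0.0010 -0.0002 0.1264; -0.0304 0.0048 -0.0002 0.1264; -0.0296 0.0086 -0.0002 0.1264; -0.0283 0.0123 -0.0002 0.1264; -0.0265 0.0158 -0.0002 0.1264; -0.0243 0.0190 -0.0002 0.1264; -0.0217 0.0219 -0.0002 0.1264; -0.0188 0.0244 -0.0002 0.1264
```

>>> apply_moves:
  steps: "-0.027 -0.014 0 0.126; -0.029 -0.010 0 0.126; -0.030 -0.007 0 0.126; -0.031 -0.003 0 0.126; -0.031 0.001 0 0.126; -0.030 0.005 0 0.126; -0.030 0.009 0 0.126; -0.028 0.012 0 0.126; -0.026 0.016 0 0.126; -0.024 0.019 0 0.126; -0.022 0.022 0 0.126; -0.019 0.024 0 0.126"

```text
t: 1.3
position: [0.431, 0.3307, 0.2479]
eef_rot: [-2.442, -1.976, 0.001]
force: [-0.1, 0.6, -0.1]
gripper_width: 0.0852
grip_force: 0.0
```

>>> apply_moves:
  steps: "0 0 0 0; 0 0 0 0"

```text
t: 1.5
position: [0.4303, 0.3314, 0.2479]
eef_rot: [-2.437, -1.982, 0.001]
force: [0.2, 0.1, 0.1]
gripper_width: 0.0857
grip_force: 0.0
```

Run:
```python
from h import *
import pickle
p,M,y=pose();c=robot.get_calibration("wrist");im=robot.capture("wrist")
print(p,np.degrees(y));pickle.dump((c,p,y),open("w1.pkl","wb"));cv2.imwrite("pics/w1.png",im[:,:,::-1])
cv2.imwrite("pics/w1v.png",cv2.resize(im[:,:,::-1],(800,600),interpolation=cv2.INTER_CUBIC))
```

```text
[0.4303 0.3314 0.2479] 78.24317414049173
```

View pics/w1v.png

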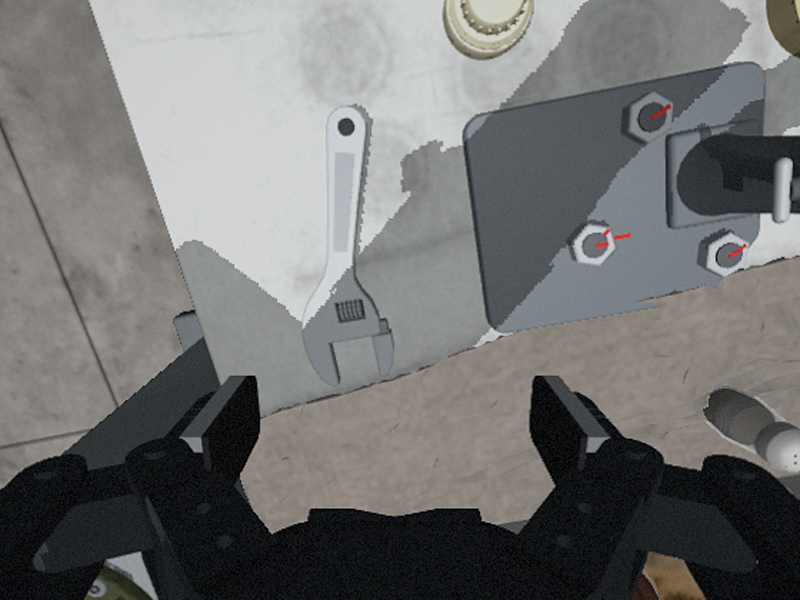

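The wrist view (800x600 scaling) shows the wrench with its tail hole at (346,127), worm at (350,310) and mouth at about (355,355) opening down-image. The fixed jaw is on the left. The loose nut is at (592,243), its stripe towards (608,231), and the plate stripe is at (622,236). I'll zoom in for accuracy.

Run:
```python
from h import *
im=cv2.imread("pics/w1.png")
a=cv2.resize(im[200:280,200:290],None,fx=6.5,fy=6.5,interpolation=cv2.INTER_CUBIC)
b=cv2.resize(im[150:190,390:450],None,fx=13,fy=13,interpolation=cv2.INTER_CUBIC)
a=a[:, :400] if 0 else cv2.resize(im[200:275,205:280],(400,400),interpolation=cv2.INTER_CUBIC)
b=cv2.resize(im[150:190,395:435+5],(450,400),interpolation=cv2.INTER_CUBIC)[:, :400]
cv2.imwrite("pics/z1.png",np.hstack([a,b]))
```

```text
(no output)
```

View pics/z1.png

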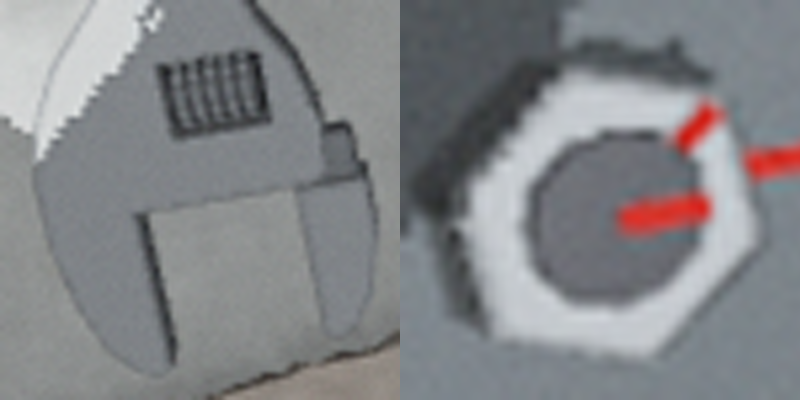

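Run:
```python
from h import *
import pickle
c,p,y=pickle.load(open("w1.pkl","rb"));t=robot.get_calibration("top")
L=lambda P:[(205+u*.1875,200+v*.1875) for u,v in P]
N=lambda P:[(395+(u-400)*.1,150+v*.1) for u,v in P]
V=lambda P:[(u*.7,v*.7) for u,v in P]
w=at(c,L([(135,213),(165,366),(298,189),(325,330),(140,214)]),.015);print(w)
an=lambda a,b:np.degrees(np.arctan2(*(b-a)[1::-1]))
print("jaw headings",an(w[0],w[1]),an(w[2],w[3]),"throat-90",an(w[0],w[2])-90)
worm=at(c,L([(157,67),(258,52),(270,122),(175,137)]),.017);print("worm",worm.mean(0))
h=at(c,V([(346,127)]),.015)[0];print("hole",h)
psi=np.radians(np.mean([an(w[0],w[1]),an(w[2],w[3]),an(w[0],w[2])-90]));print("psi",np.degrees(psi))
x=np.array([np.cos(psi),np.sin(psi)]);yv=np.array([-x[1],x[0]])
print("opening",(w[2,:2]-w[0,:2])@yv,(w[3,:2]-w[1,:2])@yv)
for q in (h,worm.mean(0)): print("rel",(q[:2]-w[0,:2])@x-.019,(q[:2]-w[0,:2])@yv-.015)
m=w[0,:2]+x*.019+yv*.015;g=m-.084*x+.008*yv;print("mouth",m,"grip",g,"handle heading",np.degrees(psi)+165)
n=at(c,N([(715,95),(758,240),(655,355),(490,335),(468,200),(560,75)]),.027);nc=n.mean(0);print("nut",nc)
print([np.round((an(nc,q)),1) for q in n])
s=at(c,N([(698,125)]),.027)[0];print("stripe",an(nc,s),np.linalg.norm(s-nc))
ss=at(c,N([(620,218),(710,205),(617,218)]),.029);print("stud",an(ss[0],ss[1]),ss[2])
pl=at(c,V([(622,236)]),.013)[0];print("plate stripe",pl,an(ss[2],pl))
# height checks with top camera
print(tri(c,N([(608,217)])+V([(346,127)]),t,[(222,187),(170,258)]))
print("timer",at(c,V([(488,15)]),.043),"plate corners",at(c,V([(465,130),(490,331),(765,66)]),.013))
```

```text
[[0.3626 0.2773 0.015 ]
 [0.3604 0.2394 0.015 ]
 [0.3997 0.2755 0.015 ]
 [0.3984 0.2408 0.015 ]
 [0.3637 0.2769 0.015 ]]
jaw headings -93.41054174066925 -92.16380613458841 throat-90 -92.8147975877531
worm [0.3869 0.3012 0.017 ]
hole [0.4157 0.4392 0.015 ]
psi -92.79638182100359
opening 0.03711353845145626 0.03790349933658946
rel -0.18329752814419342 0.030072410184453766
rel -0.04406671015368894 0.00803491193237552
mouth [0.3767 0.2576] grip [0.3888 0.3411] handle heading 72.20361817899641
nut [0.582  0.3173 0.027 ]
[np.float64(41.4), np.float64(-20.1), np.float64(-76.8), np.float64(-142.9), np.float64(161.1), np.float64(102.6)]
stripe 37.87555718019232 0.013161920453971335
stud -3.3137634780190997 [0.5822 0.3175 0.029 ]
plate stripe [0.6098 0.317  0.013 ] -1.150181842098672
[[0.5817 0.3162 0.0247]
 [0.4178 0.4375 0.019 ]]
timer [[0.5221 0.4826 0.043 ]] plate corners [[0.5015 0.4195 0.013 ]
 [0.4966 0.2596 0.013 ]
 [0.7174 0.4179 0.013 ]]
```

The zoom shows the nut stripe pointing at a corner, so the nut yaw is about 40.5°. The plate yaw is about -1.8°, so the nut needs about 42° clockwise. The jaws open about 37 mm. Next is grasping the wrench at its grip point.

Run:
```python
from h import *
plan((.3888,.3411,.06),np.radians(73.2),6)
```

```text
0.0001 -0.0070 0.0313 0.0149; 0.0000 -0.0070 0.0313 0.0149; -0.0001 -0.0070 0.0313 0.0149; -0.0002 -0.0070 0.0313 0.0149; -0.0003 -0.0070 0.0313 0.0149; -0.0004 -0.0070 0.0313 0.0149
```

>>> apply_moves:
  steps: "0 -0.007 0.0313 0.015; 0 -0.007 0.0313 0.015; 0 -0.007 0.0313 0.015; 0 -0.007 0.0313 0.015; 0 -0.007 0.0313 0.015; -0.001 -0.007 0.0313 0.015; 0 0 0.014 0; 0 0 0.014 0; 0 0 0.0125 0; 0 0 0 0; 0 0 0 0"

```text
t: 2.65
position: [0.3889, 0.3413, 0.0201]
eef_rot: [-2.523, -1.872, 0.001]
force: [-0.3, -0.9, -0.3]
gripper_width: 0.0855
grip_force: 0.0
```

>>> apply_moves:
  steps: "0 0 0 0; 0 0 0 0; 0 0 0 0; 0 0 0 0; 0 0 0 0; 0 0 0 0; 0 0 0 0; 0 0 0 0"
  claw: 1

```text
t: 3.45
position: [0.3894, 0.3412, 0.0206]
eef_rot: [-2.523, -1.871, -0.001]
force: [-1.5, 0.2, 5.9]
gripper_width: 0.0217
grip_force: 59.7
```

Run:
```python
from h import *
p,M,y=pose();print(np.degrees(y))
plan((.4786,.2347,.095),np.radians(205.5),18,((p[0],p[1],.095),0,y))
```

```text
73.09963409791808
-0.0042 0.0065 -0.0000 -0.1284; -0.0050 0.0059 -0.0000 -0.1284; -0.0057 0.0052 -0.0000 -0.1284; -0.0063 0.0044 -0.0000 -0.1284; -0.0069 0.0036 -0.0000 -0.1284; -0.0073 0.0026 -0.0000 -0.1284; -0.0075 0.0017 -0.0000 -0.1284; -0.0077 0.0007 -0.0000 -0.1284; -0.0077 -0.0003 -0.0000 -0.1284; -0.0076 -0.0013 -0.0000 -0.1284; -0.0074 -0.0022 -0.0000 -0.1284; -0.0070 -0.0031 -0.0000 -0.1284; -0.0066 -0.0040 -0.0000 -0.1284; -0.0060 -0.0048 -0.0000 -0.1284; -0.0053 -0.0056 -0.0000 -0.1284; -0.0046 -0.0062 -0.0000 -0.1284; -0.0038 -0.0067 -0.0000 -0.1284; -0.0029 -0.0072 -0.0000 -0.1284
```

>>> apply_moves:
  steps: "0 0 -0.01 0; 0 0 -0.02 0; 0 0 -0.02 0; 0 0 -0.0245 0; 0 0 0 0"

```text
t: 3.95
position: [0.3909, 0.3422, 0.0973]
eef_rot: [-2.524, -1.87, -0.007]
force: [0.0, 1.4, -5.3]
gripper_width: 0.0216
grip_force: 59.7
```

>>> apply_moves:
  steps: "-0.0042 0.0065 0 -0.128; -0.005 0.006 0 -0.128; -0.006 0.005 0 -0.128; -0.006 0.0045 0 -0.128; -0.007 0.0036 0 -0.128; -0.007 0.0026 0 -0.128; -0.0075 0.0017 0 -0.128; -0.0077 0.0007 0 -0.128; -0.0077 0 0 -0.128; -0.0076 -0.0013 0 -0.128; -0.0074 -0.0022 0 -0.128; -0.007 -0.003 0 -0.128"

```text
t: 5.15
position: [0.448, 0.2694, 0.0929]
eef_rot: [-0.507, -3.099, 0.003]
force: [-0.0, -0.2, -5.2]
gripper_width: 0.021
grip_force: 59.7
```

>>> apply_moves:
  steps: "-0.0066 -0.004 0 -0.128; -0.006 -0.0048 0 -0.128; -0.0053 -0.0056 0 -0.128; -0.0046 -0.0062 0 -0.128; -0.0038 -0.0067 0 -0.128; -0.003 -0.007 0 -0.128; 0 0 0 0; 0 0 0 0; 0 0 0 0"

```text
t: 6.05
position: [0.4778, 0.2349, 0.0939]
eef_rot: [0.68, -3.066, 0.0]
force: [0.5, 0.3, -4.9]
gripper_width: 0.0209
grip_force: 59.8
```

Run:
```python
from h import *
import pickle
p,M,y=pose();c=robot.get_calibration("wrist");im=robot.capture("wrist")
print(p,np.degrees(y),M);pickle.dump((c,p,y),open("w2.pkl","wb"));cv2.imwrite("pics/w2.png",im[:,:,::-1])
cv2.imwrite("pics/w2v.png",cv2.resize(im[:,:,::-1],(800,600),interpolation=cv2.INTER_CUBIC))
```

```text
[0.4778 0.2349 0.0939] -155.00360885950508 [[-0.9063 -0.4226 -0.001 ]
 [-0.4226  0.9063 -0.0003]
 [ 0.0011  0.0001 -1.    ]]
```

View pics/w2v.png

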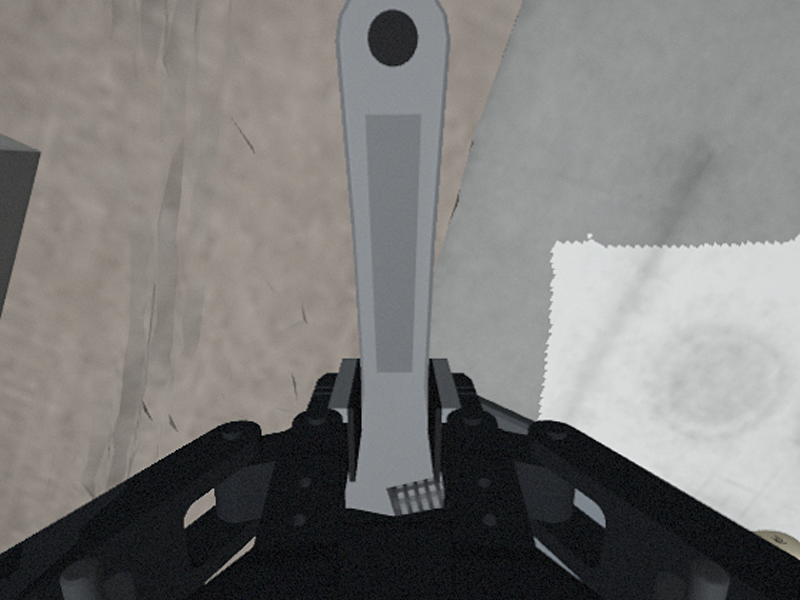

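The held wrench runs straight down the image centre (hole at (392,38)), so handle heading equals tool x. The gripper hides the head, so I'll check it with the top camera.

Run:
```python
from h import *
import pickle
c,p,y=pickle.load(open("w2.pkl","rb"))
h=at(c,[(392*.7,38*.7)],p[2]-.0056)[0];d=h-p
print("hole in tool",np.cos(y)*d[0]+np.sin(y)*d[1],np.sin(y)*d[0]-np.cos(y)*d[1])
im=robot.capture("top")[:,:,::-1]
cv2.imwrite("pics/t2.png",im)
cv2.imwrite("pics/t2v.png",cv2.resize(im[160:280,180:340],(800,600),interpolation=cv2.INTER_CUBIC))
```

```text
hole in tool 0.10287282578671154 -0.0003130497968157342
```

View pics/t2v.png

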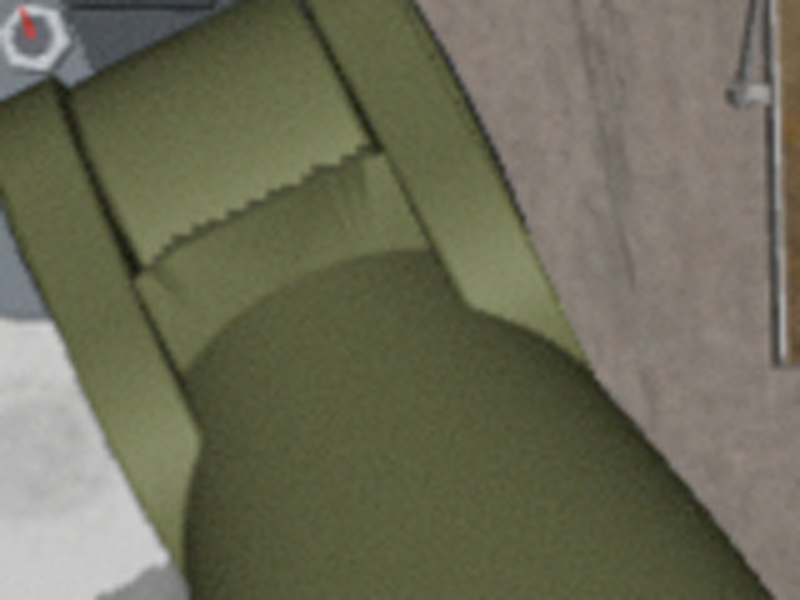

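>>> apply_moves:
  steps: "0 0 0.02 -0.009; 0 0 0.02 0; 0 0 0.013 0; 0 0 0.006 0; 0 0 0 0; 0 0 0 0"

```text
t: 6.75
position: [0.4788, 0.2352, 0.036]
eef_rot: [-0.696, 3.063, 0.0]
force: [-0.0, 0.5, -5.2]
gripper_width: 0.0211
grip_force: 59.7
```

Run:
```python
from h import *
p,M,y=pose();print(p,np.degrees(y)%360,M[2])
a=np.radians(40.5);X=np.array([np.cos(a),np.sin(a)]);Y=np.array([-X[1],X[0]])
f=np.array([.5818,.317])-84e-3*X+4.5e-3*Y
for b in (.03,0.01,0): plan((*(f-b*X),p[2]),np.radians(205.5),1)
```

```text
[0.4788 0.2352 0.036 ] 205.62001466342292 [-0.0007  0.     -1.    ]
-0.0169 0.0043 -0.0000 -6.2811
-0.0362 0.0094 -0.0000 -6.2811
-0.0459 0.0120 -0.0000 -6.2811
```

>>> apply_moves:
  steps: "-0.009 0.0024 0.001 0; -0.009 0.0024 0 0; -0.009 0.0024 0 0; -0.009 0.0024 0 0; 0 0 0 0; 0 0 0 0"

```text
t: 7.35
position: [0.5067, 0.2592, 0.0343]
eef_rot: [0.697, -3.063, 0.0]
force: [0.4, -1.2, -4.2]
gripper_width: 0.0214
grip_force: 59.7
```

>>> apply_moves:
  steps: "-0.003 0.0008 0 0; -0.003 0.0008 0 0; -0.003 0.0008 0 0; 0 0 0 0; 0 0 0 0"

```text
t: 7.85
position: [0.5138, 0.2652, 0.0345]
eef_rot: [0.697, -3.063, 0.0]
force: [-0.7, -0.2, -5.0]
gripper_width: 0.0212
grip_force: 59.8
```

>>> apply_moves:
  steps: "-0.0015 0.0004 0 0; -0.001 0.0003 0 0; 0 0 0.0008 0; 0 0 0 0; 0 0 0 0"

```text
t: 8.35
position: [0.5157, 0.2668, 0.0337]
eef_rot: [0.697, -3.063, 0.0]
force: [0.2, -0.6, -4.2]
gripper_width: 0.0214
grip_force: 59.8
```

Run:
```python
from h import *
im=robot.capture("side")[:,:,::-1]
n=proj(robot.get_calibration("side"),[[.582,.317,.027]])[0];print(n,robot.state()['force'],robot.state()['position'])
u,v=map(int,n);cv2.imwrite("pics/s3.png",cv2.resize(im[v-38:v+37,u-50:u+50],(800,600),interpolation=cv2.INTER_CUBIC))
```

```text
[260.4904 253.0245] [-0.8734  0.1955 -4.346 ] [0.5157 0.2669 0.0337]
```

View pics/s3.png

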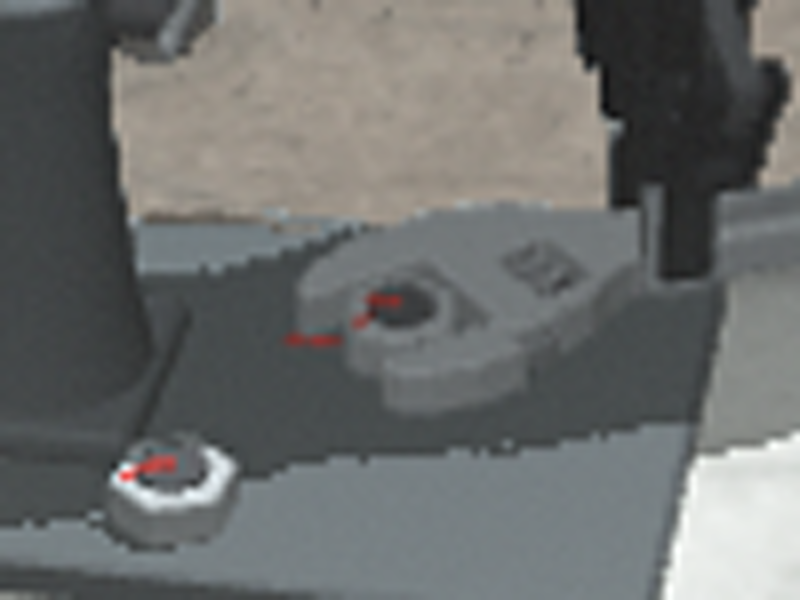

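The side crop shows the jaws around the nut (stud at (395,300)) with the head flat on the plate and the worm at (545,268). I'll release and rise.

>>> apply_moves:
  steps: "0 0 0.0005 0; 0 0 0 0; 0 0 0 0; 0 0 0 0; 0 0 0 0; 0 0 -0.02 0; 0 0 -0.03 0; 0 0 0 0"
  claw: -1

```text
t: 9.2
position: [0.5183, 0.2682, 0.087]
eef_rot: [-0.695, 3.058, 0.002]
force: [0.9, 0.4, 0.4]
gripper_width: 0.0854
grip_force: 0.0
```

Run:
```python
from h import *
p,M,y=pose();print(p,np.degrees(y)%360,M[2],robot.state()['force'])
a=np.radians(40.6);X=np.array([np.cos(a),np.sin(a)])
w=np.array([.5461,.2929])-.010*X
plan((*w,.060),np.radians(220.6),4,(p,0,y%(2*np.pi)))
```

```text
[0.5183 0.2682 0.087 ] 205.6213202603868 [-0.0062  0.0002 -1.    ] [0.8648 0.445  0.4098]
-0.0065 0.0019 0.0067 -0.0654; -0.0066 0.0015 0.0067 -0.0654; -0.0067 0.0010 0.0067 -0.0654; -0.0068 0.0006 0.0067 -0.0654
```

>>> apply_moves:
  steps: "-0.0065 0.002 0 -0.0654; -0.0066 0.0015 0 -0.0654; -0.0067 0.001 0 -0.0654; -0.0068 0.0006 0 -0.0654; 0 0 0 0; 0 0 0 0; 0 0 0 0; 0 0 0 0; 0 0 0 0; 0 0 0 0"
  claw: 1

```text
t: 10.2
position: [0.5359, 0.285, 0.0833]
eef_rot: [-1.09, 2.946, -0.0]
force: [-0.3, -0.1, 0.4]
gripper_width: 0.0005
grip_force: 0.0
```

```bash
cat > wp.py <<'E'
from h import *
p,M,y=pose();s=robot.state();print(p,np.degrees(y)%360,s['force'],s['gripper_width'])
a=np.radians(40.6);X=np.array([np.cos(a),np.sin(a)]);Y=np.array([-X[1],X[0]])
d=p[:2]-[.5461,.2929];print("from worm: X %.4f Y %.4f"%(d@X,d@Y))
E
python3 wp.py
python3 - <<'E'
from h import *
import pickle
c=robot.get_calibration("wrist");im=robot.capture("wrist")[:,:,::-1]
cv2.imwrite("pics/w3v.png",cv2.resize(im[180:420,120:440],(800,600),interpolation=cv2.INTER_CUBIC))
E
```

```text
[0.5359 0.285  0.0833] 220.5947992241951 [-0.3138 -0.1438  0.3674] 0.0005102296206037998
from worm: X -0.0129 Y 0.0007
```

View pics/w3v.png

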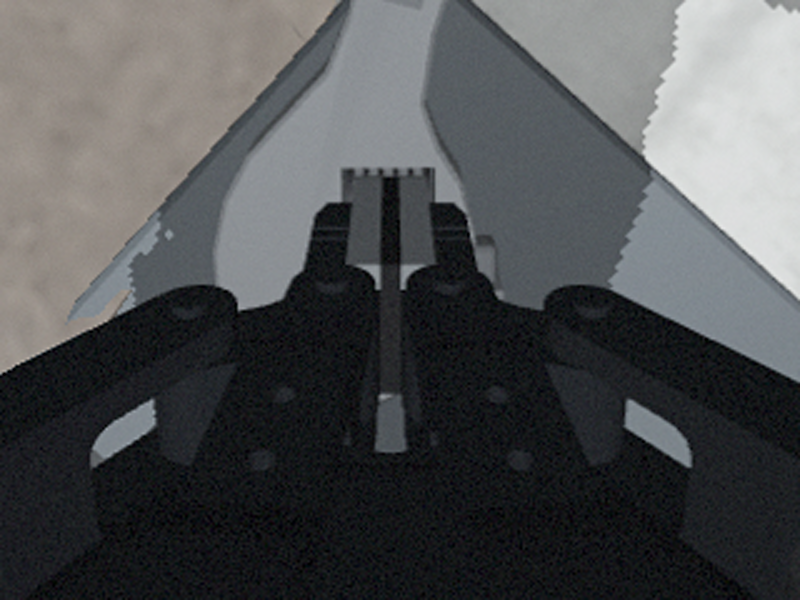

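The fingers are in line with the worm (worm centre column 389, finger line 391), and the worm window's tail edge is at row 170.

Run:
```python
from h import *
c=robot.get_calibration("wrist")
q=at(c,[(120+389*.4,180+170*.4)],.028)[0,:2]
a=np.radians(40.6);X=np.array([np.cos(a),np.sin(a)]);Y=np.array([-X[1],X[0]])
d=q-[.5461,.2929];print(q,d@X,d@Y)
```

```text
[0.5387 0.288 ] -0.008798863109660306 0.001048476428744579
```

>>> apply_moves:
  steps: "-0.003 0 0.015 0; 0 0 0.014 0; 0 0 0.005 0; 0 0 0 0; 0 0 0 0"

```text
t: 10.75
position: [0.538, 0.287, 0.0488]
eef_rot: [1.09, -2.946, 0.0]
force: [0.1, -0.4, -0.5]
gripper_width: -0.0002
grip_force: 0.0
```

>>> apply_moves:
  steps: "0 0 0.001 0; 0 0 0.001 0; 0 0 0 0; 0 0 0 0"

```text
t: 11.15
position: [0.5383, 0.2871, 0.0474]
eef_rot: [-1.09, 2.946, 0.0]
force: [-0.6, -0.0, 0.6]
gripper_width: 0.0001
grip_force: 0.0
```

>>> apply_moves:
  steps: "0 0 0.001 0; 0 0 0 0; 0 0 0 0"

```text
t: 11.45
position: [0.5384, 0.2872, 0.047]
eef_rot: [-1.09, 2.946, 0.0]
force: [-1.3, -1.2, 6.0]
gripper_width: -0.0003
grip_force: 2.9
```

>>> apply_moves:
  steps: "0 0 0.0004 0; -0.004 0 0 0; -0.004 0 0 0; -0.004 0 0 0; -0.004 0 0 0; -0.002 0 0 0; 0 0 0 0; 0 0 0 0"

```text
t: 12.25
position: [0.5524, 0.2993, 0.0471]
eef_rot: [-1.09, 2.945, 0.001]
force: [-2.6, -0.6, 9.2]
gripper_width: 0.0004
grip_force: 4.0
```

```bash
python3 wp.py
```

```text
[0.5524 0.2993 0.0471] 220.6170811131964 [-2.5621 -0.5759  9.239 ] 0.0004451774398358881
from worm: X 0.0090 Y 0.0008
```

>>> apply_moves:
  steps: "0 0 -0.004 0; 0.009 0 0 0; 0.009 0 0 0; 0 0 0 0; 0 0 0.004 0; 0 0 0 0; -0.004 0 0 0; -0.004 0 0 0; -0.004 0 0 0; -0.004 0 0 0; -0.002 0 0 0; 0 0 0 0"

```text
t: 13.45
position: [0.5523, 0.2996, 0.0472]
eef_rot: [-1.09, 2.945, 0.002]
force: [-4.0, -0.1, 13.1]
gripper_width: 0.0002
grip_force: 6.5
```

>>> apply_moves:
  steps: "0 0 -0.004 0; 0.009 0 0 0; 0.009 0 0 0; 0 0 0 0; 0 0 0.004 0; 0 0 0 0; -0.004 0 0 0; -0.004 0 0 0; -0.004 0 0 0; -0.004 0 0 0; -0.002 0 0 0; 0 0 0 0"

```text
t: 14.65
position: [0.551, 0.2992, 0.0471]
eef_rot: [1.091, -2.945, -0.002]
force: [-7.5, -1.8, 16.6]
gripper_width: 0.0002
grip_force: 8.4
```

```bash
python3 wp.py
```

```text
[0.551  0.2992 0.0471] 220.63698462874348 [-7.4527 -1.7768 16.6183] 0.00020418381082659606
from worm: X 0.0079 Y 0.0016
```

>>> apply_moves:
  steps: "0 0 -0.0044 0; 0.009 0 0 0; 0.009 0 0 0; 0 0 0 0; 0 0 0.004 0; 0 0 0 0; -0.004 0 0 0; -0.004 0 0 0; -0.004 0 0 0; -0.004 0 0 0; -0.002 0 0 0; 0 0 0 0"

```text
t: 15.85
position: [0.5481, 0.2959, 0.047]
eef_rot: [1.087, -2.939, 0.004]
force: [-15.1, -10.3, 25.3]
gripper_width: -0.0001
grip_force: 12.6
```

>>> apply_moves:
  steps: "0 0 -0.004 0; 0.009 0 0 0; 0.009 0 0 0; 0 0 0 0; 0 0 0.004 0; 0 0 0 0; -0.004 0 0 0; -0.004 0 0 0; -0.004 0 0 0; -0.004 0 0 0; -0.002 0 0 0; 0 0 0 0"

```text
t: 17.05
position: [0.5479, 0.2958, 0.047]
eef_rot: [1.087, -2.939, 0.005]
force: [-14.8, -11.8, 26.2]
gripper_width: -0.0003
grip_force: 13.0
```

>>> apply_moves:
  steps: "0 0 -0.03 0; 0 0 -0.03 0; 0.02 0 0 0; 0.03 0 0 0; 0.03 0 0 0; 0.01 0 0 0; 0 0 0 0; 0 0 0 0"
  claw: -1

```text
t: 17.85
position: [0.4848, 0.241, 0.1065]
eef_rot: [-1.09, 2.945, 0.001]
force: [0.3, 0.0, 0.3]
gripper_width: 0.0851
grip_force: 0.0
```

Run:
```python
from h import *
import pickle
p,M,y=pose();print(p,np.degrees(y)%360)
c=robot.get_calibration("wrist");im=robot.capture("wrist")[:,:,::-1]
cv2.imwrite("pics/w4.png",im);pickle.dump((c,p,y),open("w4.pkl","wb"))
q=proj(c,[[.582,.317,.027],[.515,.266,.028]]);print(q)
im2=robot.capture("side")[:,:,::-1]; 
b=cv2.resize(im2[215:290,210:310],(400,300),interpolation=cv2.INTER_CUBIC)
u,v=np.clip(q[0].astype(int),[60,60],[500,360])
a=cv2.resize(im[v-60:v+60,u-60:u+60],(600,600),interpolation=cv2.INTER_CUBIC)
print(u,v)
cv2.imwrite("pics/v4.png",a);cv2.imwrite("pics/s4.png",im2)
```

```text
[0.4848 0.241  0.1065] 220.6103227289057
[[267.9137 378.4722]
 [274.1375 281.7057]]
267 360
```

Run:
```python
from h import *
w=cv2.imread("pics/w4.png");s=cv2.imread("pics/s4.png")
a=cv2.resize(w[300:420,208:328],(400,400),interpolation=cv2.INTER_CUBIC)
b=cv2.resize(s[225:285,225:305],(400,300),interpolation=cv2.INTER_CUBIC)
b=np.vstack([b,np.zeros((100,400,3),np.uint8)])
d=cv2.resize(w,(267,200));e=np.zeros((200,800,3),np.uint8);e[:,:267]=d
cv2.imwrite("pics/v4.png",np.vstack([np.hstack([a,b]),e]))
```

```text
(no output)
```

View pics/v4.png

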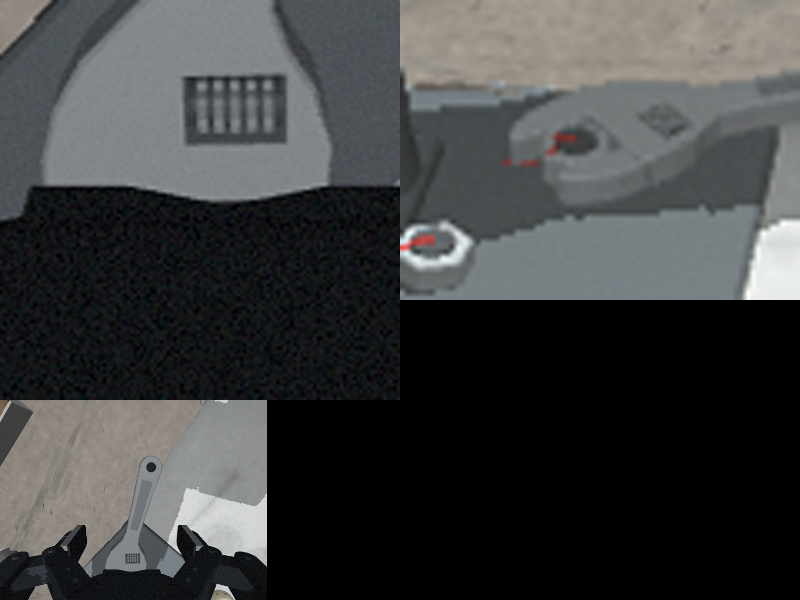

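Jaws look snug on the nut and the head is flat. Next I'll measure the grip pose and get the target yaw from the red stripes.

Run:
```python
from h import *
import pickle
c,p,y=pickle.load(open("w4.pkl","rb"))
q=at(c,[(278.5,332.7),(317,141)],.029)[:,:2];print("worm,hole",q)
a=np.radians(40.6);X=np.array([np.cos(a),np.sin(a)]);Y=np.array([-X[1],X[0]])
n=np.array([.582,.3173]);print("rel nut",[( (k-n)@X,(k-n)@Y) for k in q])
print("expected hole (-.1835,.0347), heading hole from nut-exp:",np.degrees(np.arctan2(*(q[1]-n)[::-1]))%360, np.degrees(np.arctan2(.0347,-.1835))+40.6)
# red blobs in w1
c,p,y=pickle.load(open("w1.pkl","rb"));im=cv2.imread("pics/w1.png").astype(int)
m=((im[:,:,2]>110)&(im[:,:,2]-im[:,:,1]>60)&(im[:,:,2]-im[:,:,0]>60)).astype(np.uint8)
m[:,:380]=0
wt=np.clip(im[:,:,2]-im[:,:,1],0,None)
k,l,st,ce=cv2.connectedComponentsWithStats(m)
for i in range(1,k):
    if st[i,4]<3: continue
    v,u=np.nonzero(l==i);print(i,st[i],ce[i],at(c,[ce[i]],.027 if 1 else 0)[0,:2],at(c,[ce[i]],.013)[0,:2])
# hough plate front edge
g=cv2.imread("pics/w1.png",0);e=cv2.Canny(g,40,120)
for s in cv2.HoughLinesP(e,1,np.pi/720,40,minLineLength=60,maxLineGap=8)[:,0]:
    P=at(c,[s[:2],s[2:]],.013);d=P[1]-P[0];print(s,P[:,:2].round(4).tolist(),round(np.degrees(np.arctan2(d[1],d[0]))%180,2))
```

```text
worm,hole [[0.5441 0.2952]
 [0.4238 0.2229]]
rel nut [(np.float64(-0.043141833269218895), np.float64(0.007868318988455771)), (np.float64(-0.18151031447649915), np.float64(0.03128126561255989))]
expected hole (-.1835,.0347), heading hole from nut-exp: 210.8217670466039 209.89176541751732
1 [456  73  13  11  42] [462.0714  78.0952] [0.6355 0.4026] [0.6433 0.4028]
2 [423 160   4   5  13] [424.3846 162.1538] [0.592  0.3259] [0.598  0.3229]
3 [429 163  13   5  35] [435.2    165.2857] [0.6032 0.3201] [0.6096 0.3169]
4 [417 169   9   4  27] [421.2222 170.7407] [0.5879 0.3172] [0.5938 0.3139]
5 [510 171  13   9  36] [515.7222 175.5556] [0.6878 0.2911] [0.6977 0.2868]
[  0  85  83 284] [[0.1669, 0.4944], [0.1675, 0.2569]] 90.15
[ 63   2 154 269] [[0.2609, 0.5531], [0.2606, 0.2586]] 89.96
[ 41 319 143 235] [[0.0964, 0.2205], [0.2613, 0.3039]] 26.85
[332  80 518  43] [[0.5099, 0.4288], [0.7001, 0.4246]] 178.74
[  0  90  59 234] [[0.1647, 0.4898], [0.1635, 0.3255]] 89.58
[327 104 345 238] [[0.501, 0.4063], [0.4977, 0.2512]] 88.81
[322 101 390  32] [[0.4962, 0.4104], [0.5742, 0.4614]] 33.18
[213 
[... 447 characters left out ...]
464], [0.3992, 0.4274]] 76.05
[ 23 145  80 284] [[0.1647, 0.4317], [0.1638, 0.2577]] 89.71
[465 145 466  69] [[0.6433, 0.3328], [0.6476, 0.4108]] 86.8
[243 176 248 108] [[0.395, 0.349], [0.4172, 0.4195]] 72.52
[384 185 442 110] [[0.5508, 0.3061], [0.6208, 0.3751]] 44.55
[237 275 306 254] [[0.3592, 0.2299], [0.4482, 0.2402]] 6.65
[467 159 528 149] [[0.6448, 0.3168], [0.711, 0.3142]] 177.77
[440  92 503  94] [[0.6199, 0.3938], [0.6847, 0.3781]] 166.44
[452 385 517 401] [[0.6106, 0.008], [0.6976, -0.0373]] 152.49
[ 62   0 101 115] [[0.2606, 0.5549], [0.2601, 0.4445]] 89.75
[140 168 201 216] [[0.2831, 0.3814], [0.3356, 0.3128]] 127.42
[424  62 494  48] [[0.6056, 0.4265], [0.6763, 0.4249]] 178.77
```

Run:
```python
from h import *
p,M,y=pose()
plan((.514,.269,.06),np.radians(205.7),4,(p,0,y%(2*np.pi)))
n=np.array([.582,.3173]);r=np.linalg.norm(np.array([.514,.269])-n);print(r)
```

```text
-0.0101 0.0005 0.0116 0.0651; -0.0100 0.0012 0.0116 0.0651; -0.0099 0.0018 0.0116 0.0651; -0.0098 0.0025 0.0116 0.0651
0.08340797323997265
```

>>> apply_moves:
  steps: "-0.0101 0.0005 0.0116 0.065; -0.01 0.0012 0.0116 0.065; -0.0099 0.0018 0.0116 0.065; -0.0098 0.0025 0.0116 0.065; 0 0 0.013 0; 0 0 0.0125 0; 0 0 0 0; 0 0 0 0"

```text
t: 18.75
position: [0.5122, 0.2676, 0.0339]
eef_rot: [0.7, -3.061, 0.001]
force: [0.7, 0.1, 0.9]
gripper_width: 0.0858
grip_force: 0.0
```

>>> apply_moves:
  steps: "0 0 0 0; 0 0 0 0; 0 0 0 0; 0 0 0 0; 0 0 0 0; 0 0 0 0; 0 0 0 0"
  claw: 1

```text
t: 19.45
position: [0.5129, 0.2681, 0.035]
eef_rot: [-0.699, 3.062, -0.0]
force: [-2.3, -0.5, 6.1]
gripper_width: 0.0212
grip_force: 59.2
```

```bash
cat > arc.py <<'E'
import sys
from h import *
yf,n=float(sys.argv[1]),int(sys.argv[2])
p,M,y=pose();s=robot.state();y%=2*np.pi;print(p,np.degrees(y),s['force'],s['moment'])
c=np.array([.582,.3173]);da=np.radians(yf)-y
R=lambda a:np.array([[np.cos(a),-np.sin(a)],[np.sin(a),np.cos(a)]])
d=p[:2]-c
w=R(da/n)@d-d; t=y; print("per row tool shift: %.5f %.5f roll %.5f"%(np.cos(t)*w[0]+np.sin(t)*w[1],np.sin(t)*w[0]-np.cos(t)*w[1],-da/n))
E
python3 arc.py 163.8 12
```

```text
[0.5129 0.2681 0.035 ] 205.72939601285154 [-2.2639 -0.4919  6.0527] [-0.3423  0.3126  0.1061]
per row tool shift: 0.00072 0.00512 roll 0.06098
```

>>> apply_moves:
  steps: "0.0007 0.0051 0 0.061; 0.0007 0.0051 0 0.061; 0.0007 0.0051 0 0.061; 0.0007 0.0051 0 0.061; 0.0007 0.0051 0 0.061; 0.0007 0.0051 0 0.061; 0 0 0 0; 0 0 0 0"

```text
t: 20.25
position: [0.4998, 0.2967, 0.035]
eef_rot: [-0.131, 3.139, 0.002]
force: [-2.9, 0.4, 4.6]
gripper_width: 0.0213
grip_force: 59.2
```

```bash
python3 arc.py 163.8 6
```

```text
[0.4998 0.2967 0.035 ] 184.7822282013211 [-2.9464  0.3793  4.6392] [0.1919 0.4422 0.0049]
per row tool shift: 0.00068 0.00513 roll 0.06103
```

>>> apply_moves:
  steps: "0.0007 0.0051 0 0.061; 0.0007 0.0051 0 0.061; 0.0007 0.0051 0 0.061; 0.0007 0.0051 0 0.061; 0.0007 0.0051 0 0.061; 0.0007 0.0051 0 0.061; 0 0 0 0; 0 0 0 0"

```text
t: 21.05
position: [0.4979, 0.3277, 0.035]
eef_rot: [-0.441, -3.11, -0.004]
force: [-2.4, 3.4, 4.8]
gripper_width: 0.0211
grip_force: 59.3
```

```bash
python3 arc.py 163.8 1
python3 - <<'E'
from h import *
S=robot.get_calibration("side")
im=robot.capture("side")[:,:,::-1].astype(int);cv2.imwrite("pics/s5.png",im)
n=proj(S,[[.582,.3173,.027]])[0].astype(int);o=n-[25,20]
b=im[o[1]:o[1]+40,o[0]:o[0]+50]
m=((b[:,:,2]>90)&(b[:,:,2]-b[:,:,1]>45)&(b[:,:,2]-b[:,:,0]>45)).astype(np.uint8)
k,l,st,ce=cv2.connectedComponentsWithStats(m)
for i in range(1,k): print(st[i],ce[i]+o,at(S,[ce[i]+o],.028)[0],at(S,[ce[i]+o],.013)[0])
u=np.clip(b[:,:,2]-b[:,:,1],0,None);print(u[8:24,5:30])
# expected projections
e=np.radians(-1.2)
for r,z in((.006,.029),(.0125,.027),(.026,.013)):print(proj(S,[[.582+r*np.cos(e),.3173+r*np.sin(e),z]])-o)
E
```

```text
[0.4979 0.3277 0.035 ] 163.85212139696458 [-2.4077  3.383   4.8383] [0.5166 0.4941 0.0153]
per row tool shift: 0.00001 0.00008 roll 0.00091
[19 19  1  1  1] [254. 252.] [0.5967 0.3165 0.028 ] [0.6009 0.2948 0.013 ]
[21 19  4  1  4] [257.5 252. ] [0.589  0.3154 0.028 ] [0.593  0.2937 0.013 ]
[11 24  3  2  5] [247.2 257.4] [0.6078 0.3394 0.028 ] [0.6122 0.3182 0.013 ]
[[ 6  5  5  0  0  0  8  7  8  8  9  9  9  8  8  8  7  8  7  8  8  7  7  9
   9]
 [ 4  5  5  1  1  0  0  0  0  0  0  0  0  0  0  0 11  9  9  9  9  9 10 10
  10]
 [ 0  0  0  0  5  2  5  2  3  2  0  0  0  0  0  0  0  0  0  0  0  0  0  0
   0]
 [ 0  0  0  0  0  0  0  0  0  0  0  0  0  0  0  0  0  0  0  0  0  0  0  0
   0]
 [ 0  0  0  0  0  0  0  0  0  0  0  0  0  0  0  0  0  0  0  0  0  0  0  0
   0]
 [ 0  0  0  0  0  0  0  0  0  0  0  0  0  0  0  0  0  0  0  0  0  0  0  0
   0]
 [ 0  0  0  0  0  0  0  0  0  0  0  0  0  0  0  0  0  0  0  0  0  0  0  0
   0]
 [ 0  0  0  0  0  0  0  0  0  0  0  0  0  0  0  0  0  0  0  0  0  0  0  0
   0]
 [ 0  0  0  0  0  0  0  0  0  0  0  0  0  0  0  0  0  0  0  0  0  0  0  0
   0]
 [ 0  0  0  0  0  0  0  0  0  0  0  0  0  0  0  0  0  0  0  0  0  0  0  0
   0]
 [ 0  0  0  0  0  0  0  0  0  0  0  0  0  0  0  0 17  9  0  0  0  0  0  0
   0]
 [ 0  0  0  0  0  0  0  0  0  0  0  0  0 26 64 39 65 71 72 81 16  0  0  0
   0]
 [ 0  0  0  0  0  0  0  0  0  0  0  0  0 25 32 28 18 18 20 26  1  0  0  0
   0]
 [ 0  0  0  0  0  0  0  0  0  0  0  0  0  0  0  0  0  0  0  0  0  0  0  1
   0]
 [ 0  0  0  0  0  0  0  0  0  0  0  0  0  0  0  0  0  0  0  0  0  0  0  0
   0]
 [ 0  0  0  0  0  0 32 26  0  0  0  0  0  0  0  0  0  0  0  0  0  0  0  0
   0]]
[[22.8089 19.1087]]
[[19.9602 19.5825]]
[[14.1774 24.1799]][ WARN:0@0.723] global loadsave.cpp:1063 imwrite_ Unsupported depth image for selected encoder is fallbacked to CV_8U.
```

The nut has swung by about the planned 42°. I'll release, look at the stripes from closer with the wrist camera, and return.

>>> apply_moves:
  steps: "0 0 0 0; 0 0 0 0; 0 0 0 0; 0 0 0 0; 0 0 -0.03 0; 0 0 -0.035 0; 0 0 -0.035 0; 0 0 -0.035 0; 0 0 0 0"
  claw: -1

```text
t: 22.0
position: [0.5007, 0.3282, 0.1747]
eef_rot: [0.443, 3.104, 0.009]
force: [0.7, 0.6, 0.0]
gripper_width: 0.0855
grip_force: 0.0
```

Run:
```python
from h import *
p,M,y=pose();print(p,np.degrees(y))
plan((.49,.26,.18),np.radians(78),12)
```

```text
[0.5007 0.3282 0.1747] 163.76657798026733
-0.0007 -0.0057 -0.0004 0.1247; -0.0014 -0.0056 -0.0004 0.1247; -0.0021 -0.0054 -0.0004 0.1247; -0.0028 -0.0050 -0.0004 0.1247; -0.0034 -0.0047 -0.0004 0.1247; -0.0039 -0.0042 -0.0004 0.1247; -0.0044 -0.0037 -0.0004 0.1247; -0.0048 -0.0031 -0.0004 0.1247; -0.0052 -0.0025 -0.0004 0.1247; -0.0055 -0.0018 -0.0004 0.1247; -0.0056 -0.0011 -0.0004 0.1247; -0.0057 -0.0004 -0.0004 0.1247
```

>>> apply_moves:
  steps: "-0.0007 -0.0057 0 0.125; -0.0014 -0.0056 0 0.125; -0.002 -0.0054 0 0.125; -0.003 -0.005 0 0.125; -0.0034 -0.0047 0 0.125; -0.004 -0.004 0 0.125; -0.0044 -0.0037 0 0.125; -0.0048 -0.003 0 0.125; -0.005 -0.0025 0 0.125; -0.0055 -0.002 0 0.125; -0.0056 -0.001 0 0.125; -0.0057 0 0 0.125"

```text
t: 23.2
position: [0.4871, 0.258, 0.1684]
eef_rot: [-2.449, -1.967, 0.002]
force: [-0.3, -0.1, 0.7]
gripper_width: 0.0852
grip_force: 0.0
```

>>> apply_moves:
  steps: "0 0 0 0; 0 0 0 0; 0 0 0 0"

```text
t: 23.5
position: [0.4875, 0.2587, 0.169]
eef_rot: [-2.442, -1.976, 0.0]
force: [-0.2, 0.4, -0.3]
gripper_width: 0.0852
grip_force: 0.0
```

```bash
cat > red.py <<'E'
from h import *
import sys
p,M,y=pose();c=robot.get_calibration("wrist")
im=robot.capture("wrist")[:,:,::-1];cv2.imwrite("pics/"+sys.argv[1],im);im=im.astype(int);print(p,np.degrees(y))
print("nut px",proj(c,[[.582,.3173,.027]]))
m=((im[:,:,2]>90)&(im[:,:,2]-im[:,:,1]>50)&(im[:,:,2]-im[:,:,0]>50)).astype(np.uint8)
k,l,st,ce=cv2.connectedComponentsWithStats(m,connectivity=4)
for i in range(1,k):
    q=at(c,[ce[i]],.027)[0]
    if np.linalg.norm(q[:2]-[.59,.317])<.06:
        v,u=np.nonzero(l==i)
        o=[]
        for z in(.029,.027,.013):
            P=at(c,np.c_[u,v],z)[:,:2];d=P-P.mean(0);a=np.linalg.svd(d)[2][0];o.append((P.mean(0).round(4).tolist(),round(float(np.degrees(np.arctan2(a[1],a[0]))%180),1)))
        print(st[i],o)
E
python3 red.py w6.png
```

```text
[0.4875 0.2587 0.169 ] 77.95329290129065
nut px [[377.0204 111.5987]]
[399 103  15   6  58] [([0.6041, 0.3173], 178.1), ([0.6049, 0.3172], 178.1), ([0.6103, 0.3168], 178.1)]
[378 106  19   8  78] [([0.5891, 0.3175], 1.1), ([0.5898, 0.3174], 1.1), ([0.5944, 0.317], 1.1)]
```

Run:
```python
from h import *
c=robot.get_calibration("wrist");im=cv2.imread("pics/w6.png").astype(int)
w=np.clip(im[:,:,2]-im[:,:,1]-20,0,None);
print(w[100:116,376:416])
for u in range(378,414):
    s=w[100:116,u]
    if s.sum()>60:
        v=(s*np.arange(100,116)).sum()/s.sum(); print(u,round(v,2),*[(at(c,[(u,v)],z)[0,:2]*1e3).round(1).tolist() for z in(.029,.027,.013)])
```

```text
[[  0   0   0   0   0   0   0   0   0   0   0   0   0   0   0   0   0   0
    0   0   0   0   0   0   0   0   0   0   0   0   0   0   0   0   0   0
    0   0   0   0]
 [  0   0   0   0   0   0   0   0   0   0   0   0   0   0   0   0   0   0
    0   0   0   0   0   0   0   0   0   0   0   0   0   0   0   0   0   0
    0   0   0   0]
 [  0   0   0   0   0   0   0   0   0   0   0   0   0   0   0   0   0   0
    0   0   0   0   0   0   0   0   0   0   0   0   0   0   0   0   6  16
   24   6   0   0]
 [  0   0   0   0   0   0   0   0   0   0   0   0   0   0   0   0   0   0
    0   0   0   0   0   0   0   0   0   0   0   5  15  28  49  65  75  87
   94  33   0   0]
 [  0   0   0   0   0   0   0   0   0   0   0   0   0   0   0   0   0   0
    0   0   0   0   0   0   4  14  30  49  64  71  79 101 107 111 103 110
  103  46   0   0]
 [  0   0   0   0   0   0   0   0   0   0   0   0   0   0   0   0   0   0
    0   3   1   0  12  63  75  81  98 109 107 110 108 101 103 109 110 107
  108  48   0   0]
 [  0   0   0   0   0   0   0   0   0   0   0   0   0   0   0   1   7  33
   63  78  42   0  17  9
[... 2775 characters left out ...]
[601.2, 317.3] [606.4, 316.9]
402 106.12 [601.2, 317.4] [602.0, 317.3] [607.3, 316.9]
403 105.82 [602.0, 317.4] [602.8, 317.4] [608.1, 316.9]
404 105.65 [602.8, 317.4] [603.6, 317.3] [608.9, 316.9]
405 105.46 [603.6, 317.4] [604.4, 317.3] [609.8, 316.9]
406 105.32 [604.4, 317.3] [605.2, 317.2] [610.6, 316.8]
407 105.11 [605.2, 317.3] [605.9, 317.2] [611.4, 316.8]
408 104.81 [606.0, 317.4] [606.7, 317.3] [612.3, 316.9]
409 104.66 [606.7, 317.3] [607.5, 317.2] [613.1, 316.8]
410 104.48 [607.5, 317.3] [608.3, 317.2] [613.9, 316.8]
411 104.3 [608.3, 317.2] [609.1, 317.2] [614.8, 316.7]
412 104.16 [609.1, 317.2] [609.9, 317.1] [615.6, 316.7]
413 104.17 [609.8, 317.0] [610.7, 316.9] [616.4, 316.5]
```

Stud, nut and plate stripes agree to about 1°, so the nut is lined up. I'll return to the handle, draw the wrench off and lay it down.

Run:
```python
from h import *
plan((.4979,.3277,.075),np.radians(163.85),12)
```

```text
0.0058 -0.0004 0.0078 -0.1250; 0.0058 0.0004 0.0078 -0.1250; 0.0057 0.0011 0.0078 -0.1250; 0.0055 0.0018 0.0078 -0.1250; 0.0053 0.0025 0.0078 -0.1250; 0.0049 0.0031 0.0078 -0.1250; 0.0045 0.0037 0.0078 -0.1250; 0.0040 0.0042 0.0078 -0.1250; 0.0034 0.0047 0.0078 -0.1250; 0.0028 0.0051 0.0078 -0.1250; 0.0022 0.0054 0.0078 -0.1250; 0.0015 0.0056 0.0078 -0.1250
```

>>> apply_moves:
  steps: "0.0058 -0.0004 0.0078 -0.125; 0.0058 0.0004 0.0078 -0.125; 0.0057 0.001 0.0078 -0.125; 0.0055 0.0018 0.0078 -0.125; 0.0053 0.0025 0.0078 -0.125; 0.005 0.003 0.0078 -0.125; 0.0045 0.0037 0.0078 -0.125; 0.004 0.0042 0.0078 -0.125; 0.0034 0.0047 0.0078 -0.125; 0.0028 0.005 0.0078 -0.125; 0.0022 0.0054 0.0078 -0.125; 0.0015 0.0056 0.0078 -0.125"

```text
t: 24.75
position: [0.4978, 0.328, 0.0752]
eef_rot: [-0.433, -3.112, -0.0]
force: [-0.2, 0.4, -0.1]
gripper_width: 0.0854
grip_force: 0.0
```

>>> apply_moves:
  steps: "0 0 0.015 0; 0 0 0.015 0; 0 0 0.01 0; 0 0 0 0; 0 0 0 0; 0 0 0 0"

```text
t: 25.35
position: [0.4983, 0.3279, 0.0365]
eef_rot: [0.443, 3.109, 0.001]
force: [0.7, 0.1, 0.0]
gripper_width: 0.0855
grip_force: 0.0
```

```bash
python3 -c "
from h import *
print(pose()[0],np.degrees(pose()[2]));plan((.4979,.3277,.0345),np.radians(163.85),1)"
```

```text
[0.4983 0.3279 0.0365] 163.78583750393912
0.0004 -0.0003 0.0020 -0.0011
```

>>> apply_moves:
  steps: "0 0 0.0015 0; 0 0 0 0; 0 0 0 0; 0 0 0 0; 0 0 0 0; 0 0 0 0; 0 0 0 0; 0 0 0 0; 0 0 0 0"
  claw: 1

```text
t: 26.25
position: [0.4979, 0.3277, 0.0346]
eef_rot: [0.443, 3.11, 0.001]
force: [-2.7, 0.1, 6.1]
gripper_width: 0.0211
grip_force: 59.8
```

>>> apply_moves:
  steps: "0.0019 -0.0005 0 0; 0.0019 -0.0005 0 0; 0 0 0 0; 0 0 0 0"

```text
t: 26.65
position: [0.4965, 0.3278, 0.0346]
eef_rot: [0.444, 3.105, 0.001]
force: [7.3, -0.4, -1.8]
gripper_width: 0.0211
grip_force: 59.0
```

>>> apply_moves:
  steps: "0.0019 -0.0005 0 0; 0.0019 -0.0005 0 0; 0 0 0 0; 0 0 0 0"

```text
t: 27.05
position: [0.4926, 0.3279, 0.0346]
eef_rot: [0.444, 3.105, 0.001]
force: [7.1, 0.6, -1.6]
gripper_width: 0.0212
grip_force: 59.0
```

>>> apply_moves:
  steps: "0.0039 -0.001 0 0; 0.0039 -0.001 0 0; 0.0039 -0.001 0 0; 0.0039 -0.001 0 0; 0.0039 -0.001 0 0; 0.0039 -0.001 0 0; 0.0039 -0.001 0 0; 0.0039 -0.001 0 0; 0.0039 -0.001 0 0; 0.0039 -0.001 0 0; 0 0 0 0; 0 0 0 0"

```text
t: 28.25
position: [0.4484, 0.3289, 0.0339]
eef_rot: [-0.442, -3.108, 0.001]
force: [-2.3, -0.1, 2.0]
gripper_width: 0.0212
grip_force: 59.5
```

>>> apply_moves:
  steps: "0.005 0 -0.015 0; 0.01 0 -0.02 0; 0.01 0 -0.02 0; 0.005 0 0 0; 0 0 0 0"

```text
t: 28.75
position: [0.4201, 0.3374, 0.0893]
eef_rot: [-0.442, -3.11, -0.0]
force: [-0.7, 1.1, -5.2]
gripper_width: 0.0212
grip_force: 59.7
```

Run:
```python
from h import *
p,M,y=pose();print(p,np.degrees(y))
plan((.388,.338,p[2]),np.radians(73.2),12)
```

```text
[0.4201 0.3374 0.0893] 163.81852193207476
0.0026 -0.0007 -0.0000 0.1318; 0.0025 -0.0010 -0.0000 0.1318; 0.0023 -0.0014 -0.0000 0.1318; 0.0021 -0.0016 -0.0000 0.1318; 0.0019 -0.0019 -0.0000 0.1318; 0.0016 -0.0021 -0.0000 0.1318; 0.0013 -0.0023 -0.0000 0.1318; 0.0010 -0.0025 -0.0000 0.1318; 0.0007 -0.0026 -0.0000 0.1318; 0.0003 -0.0027 -0.0000 0.1318; -0.0000 -0.0027 -0.0000 0.1318; -0.0004 -0.0027 -0.0000 0.1318
```

>>> apply_moves:
  steps: "0.0026 -0.0007 0 0.132; 0.0025 -0.001 0 0.132; 0.0023 -0.0014 0 0.132; 0.0021 -0.0016 0 0.132; 0.0019 -0.0019 0 0.132; 0.0016 -0.0021 0 0.132; 0.0013 -0.0023 0 0.132; 0.001 -0.0025 0 0.132; 0.0007 -0.0026 0 0.132; 0.0003 -0.0027 0 0.132; 0 -0.0027 0 0.132; 0 -0.0027 0 0.132"

```text
t: 29.95
position: [0.3881, 0.3376, 0.0877]
eef_rot: [2.53, 1.862, -0.004]
force: [0.7, 0.5, -5.4]
gripper_width: 0.0214
grip_force: 59.8
```

>>> apply_moves:
  steps: "0 0 0.02 0; 0 0 0.02 0; 0 0 0.015 0; 0 0 0.008 0; 0 0 0 0; 0 0 0 0; 0 0 0 0"

```text
t: 30.65
position: [0.3893, 0.3389, 0.0269]
eef_rot: [-2.525, -1.869, -0.002]
force: [0.6, -0.3, -4.4]
gripper_width: 0.0208
grip_force: 59.7
```

>>> apply_moves:
  steps: "0 0 0.002 0; 0 0 0.002 0; 0 0 0.001 0; 0 0 0 0; 0 0 0 0"

```text
t: 31.15
position: [0.3889, 0.3386, 0.0217]
eef_rot: [-2.525, -1.869, -0.001]
force: [-3.0, -1.7, 2.0]
gripper_width: 0.021
grip_force: 60.5
```

>>> apply_moves:
  steps: "0 0 0.0005 0; 0 0 0 0; 0 0 0 0; 0 0 0 0; 0 0 0 0; 0 0 0 0; 0 0 -0.02 0; 0 0 -0.03 0; 0 0 -0.04 0; 0 0 -0.04 0; 0 0 -0.04 0; 0 0 0 0"
  claw: -1

```text
t: 32.35
position: [0.3915, 0.3408, 0.1965]
eef_rot: [-2.525, -1.869, -0.015]
force: [0.7, 0.4, -0.5]
gripper_width: 0.0853
grip_force: 0.0
```

Run:
```python
from h import *
p,M,y=pose();print(p,np.degrees(y));plan((.43,.33,.248),np.radians(78.2),4)
```

```text
[0.3915 0.3408 0.1965] 73.01617461869449
0.0002 0.0100 -0.0129 -0.0226; -0.0000 0.0100 -0.0129 -0.0226; -0.0002 0.0100 -0.0129 -0.0226; -0.0005 0.0100 -0.0129 -0.0226
```

>>> apply_moves:
  steps: "0 0.01 -0.013 -0.023; 0 0.01 -0.013 -0.023; 0 0.01 -0.013 -0.023; 0 0.01 -0.013 -0.023; 0 0 0 0; 0 0 0 0; 0 0 0 0"

```text
t: 33.05
position: [0.4265, 0.3278, 0.2416]
eef_rot: [-2.436, -1.983, 0.003]
force: [-0.5, -0.4, 0.2]
gripper_width: 0.0852
grip_force: 0.0
```

```bash
python3 red.py w7.png
python3 - <<'E'
from h import *
c=robot.get_calibration("wrist");im=cv2.imread("pics/w7.png").astype(int)
u0,v0=proj(c,[[.582,.3173,.027]])[0].astype(int)
w=np.clip(im[:,:,2]-im[:,:,1]-20,0,None)
for u in range(u0-3,u0+26):
    s=w[v0-12:v0+8,u]
    if s.sum()>60:
        v=(s*np.arange(v0-12,v0+8)).sum()/s.sum();print(u,round(v,2),*[(at(c,[(u,v)],z)[0,:2]*1e3).round(1).tolist() for z in(.029,.027,.013)])
i=im.astype(np.uint8);z=i[v0-15:v0+15,u0-15:u0+25]
a=cv2.resize(i,(400,300));b=cv2.resize(z,(400,300),interpolation=cv2.INTER_CUBIC)
t=robot.capture("side")[:,:,::-1];cv2.imwrite("pics/v7.png",np.vstack([np.hstack([a,b]),np.hstack([cv2.resize(t,(400,300)),cv2.resize(t[200:320,230:390],(400,300))])]))
E
```

```text
[0.4265 0.3278 0.2416] 78.2797747442521
nut px [[421.7772 168.5763]]
[436 160  12   4  33] [([0.6026, 0.3207], 176.7), ([0.6036, 0.3202], 176.7), ([0.6104, 0.3171], 176.7)]
[423 165  14   6  45] [([0.589, 0.3177], 2.3), ([0.5898, 0.3173], 2.3), ([0.596, 0.3141], 2.3)]
423 168.22 [582.5, 317.9] [583.3, 317.5] [589.2, 314.3]
424 168.29 [583.5, 317.6] [584.3, 317.2] [590.3, 314.0]
425 168.12 [584.5, 317.6] [585.4, 317.1] [591.4, 313.9]
426 167.87 [585.6, 317.6] [586.5, 317.2] [592.5, 314.0]
427 167.7 [586.6, 317.6] [587.5, 317.2] [593.6, 313.9]
428 167.49 [587.7, 317.6] [588.6, 317.2] [594.7, 314.0]
429 167.31 [588.7, 317.6] [589.6, 317.1] [595.8, 313.9]
430 167.15 [589.8, 317.6] [590.7, 317.1] [596.9, 313.9]
431 166.68 [590.8, 317.8] [591.7, 317.4] [598.0, 314.2]
432 166.32 [591.9, 318.0] [592.8, 317.6] [599.1, 314.4]
433 165.95 [593.0, 318.2] [593.9, 317.7] [600.2, 314.6]
434 165.73 [594.0, 318.2] [594.9, 317.8] [601.3, 314.6]
435 165.62 [595.0, 318.1] [596.0, 317.7] [602.4, 314.5]
436 164.95 [596.1, 318.6] [597.0, 318.2] [603.5, 315.0]
437 162.22 [597.3, 321.3] [598.3, 320.8] [604.8, 317.8]
438 162.47 [598.4, 320.8] [599.3, 320.4] [605.9, 317.3]
439 162.4 [599.4, 320.7] [600.3, 320.2] [606.9, 317.1]
440 162.18 [600.4, 320.7] [601.4, 320.2] [608.0, 317.2]
441 162.0 [601.5, 320.7] [602.4, 320.2] [609.1, 317.1]
442 161.92 [602.5, 320.5] [603.5, 320.1] [610.2, 317.0]
443 161.72 [603.5, 320.5] [604.5, 320.1] [611.3, 317.0]
444 161.48 [604.6, 320.6] [605.5, 320.1] [612.4, 317.0]
445 161.29 [605.6, 320.6] [606.6, 320.1] [613.5, 317.0]
446 161.15 [606.6, 320.5] [607.6, 320.1] [614.6, 317.0]
```

View pics/v7.png

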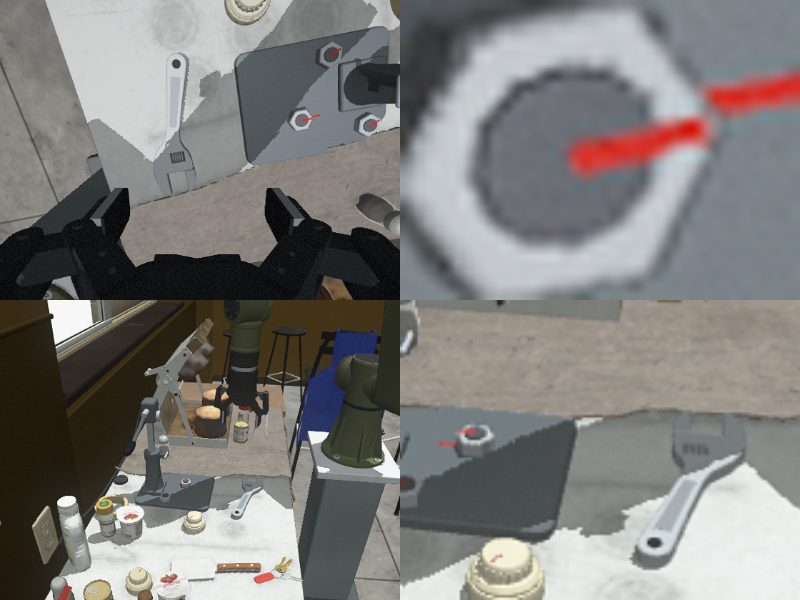

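The final view shows the nut stripe in line with the stud stripe to about 1–2°. The wrench lies flat on the bench clear of the plate, and the bystanders look undisturbed.

```bash
python3 -c "
from plant import robot
print(robot.close_job())"
```

```text
the job is handed in; nothing more can be done
None
```

The job is handed in at about 33 s: the nut's stripe lines up with the stud's to within about 1–2°, the jaws were closed on the nut before the swing, and the wrench lies flat on the bench clear of the plate with nothing visibly disturbed; the last worm strokes pressed about 26 N, over the advised 5–15 N but under the 40 N limit.

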